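Find the loose clamp bolt on the shaker and hold its cap open

ROBOT

A 7-joint arm with a two-finger parallel gripper is mounted at the origin on the work surface. World frame = base frame: x ahead of the robot, y to its left, z up, the work surface at z = 0. Lengths are in mm, angles in rad, forces in N, time in s.
With the tool pointing down it reaches from about 400 to 875 mm from the base axis. Payload 6.5 kg.
Tool frame: the origin (TCP) lies on the centre line of the jaws, within the pads' length; the fingertips stand 22 mm ahead of it and the grasp point (between the pads) lies 3 mm ahead of it; z points along the fingers, y is the direction in which the jaws open and shut (so a half turn about z gives the same grasp; the last joint's range is limited). The gripper opens to 88 mm and grips with 3 to 60 N. Pads are 18 mm wide; open, the fingers measure 123 mm over their backs; the gripper's body (75 mm by 187 mm) begins 45 mm behind the grasp point.
Start: joints at [-0.066, 0.536, -0.004, 1.538, 0.003, 1.067, -0.071], TCP at [649.992, 0, 223.616] pointing down, gripper open.
Joint ranges: [-2.7, 2.7], [-0.37, 2.16], [-1.27, 1.26], [0.24, 2.4], [-1.31, 4.45], [0.19, 1.91], [-2.76, 2.76]. Speed limits (rad/s): [2.39, 2.39, 3.14, 3.14, 3.14, 3.14, 3.14].

INTERFACE

Orientations are given as a unit quaternion [w, x, y, z].
In Python, from plant import state, camera, camera_model, job_done gives the robot as it stands.
- The arm moves only by the tool step_arm, never from a script. Its argument "rows" is a list of rows, each a list of 7 numbers: the shift along the tool's x, y, z in mm, then the turn, a rotation vector about the tool's x, y, z in degrees, then the closure, from 0 (fully open) to 1 (shut). In form: [[dx, dy, dz, wx, wy, wz, fingers], ...]. A call has 1 to 5 rows; each row shifts and turns the commanded pose from where the row before left it, along the tool's axes as they then stand; what a row does not reach is not made up. A row lasts 1/12 s, in which the tool goes at most 41.7 mm and 7.16 degrees, less where a joint would pass 70% of its speed; a pose out of reach is approached as far as the arm can. A call is refused whole if a number of a shift passes 41.7 or a number of a turn 7.16, either way. A call with a gripper value outside its range is refused whole. The fingers move at their own pace and stop on an object; "newtons" is the grip in N (left out, the last holds). Time passes only in rows, so rows that do not move let the fingers close. It gives the time, the measured TCP pose, the force and the opening at its end, in the units of the state.
- state(): the state, without advancing time (a new reading comes with each control period).
- camera(name): name is "scene" or "side" or "wrist"; returns (picture, depth): 420x560x3 uint8, red, green, blue; 420x560 float32, mm along the optical axis (not along the pixel's ray), 0 where there is no reading.
- camera_model(name): a dict with "vfov" (degrees; the focal length in pixels is half the picture's height over the tangent of half this angle, whatever the lens; pixels are square), "cx", "cy" (the principal point, pixels), "extrinsics" (4x4, takes a point from camera to world coordinates). Camera axes: x right, y down, z forward; pixel columns grow to the right and rows downward; lengths in mm; the calibration is good to about 2 mm. A picture is of the moment at which its call begins: read the wrist's pose just before it. camera_model takes no time and is no camera call; for the wrist camera it gives the pose at the moment of the call.
- job_done(): hands the job in, once; it reports no verdict.
The state is a dict: "time_s": time; "joints": joint angles; "dq": joint speeds; "tau": joint torques, N m; "ee_pos": TCP position; "ee_rot": TCP orientation; "force": force on the tool from outside, world axes, zero at the start; "wrist_torque": the same for the moment, N m; "opening": finger opening in mm.
Only numpy, scipy, OpenCV 4.12 (cv2) and the standard library are available. Lean on these libraries where they do the work, as an engineer would, in place of code of your own. Each camera call takes 0.05 s, during which the arm holds its last target.

TASK

Lock the shaker's platform first: press the sprung brake paddle down until its catch holds it. Then tap the three clamp bolts one after another, pressing firmly on the heads, until you find the loose one, which sinks a few millimetres and stays down, and with the gripper lift that bolt's hinged cap by its ball knob well past half-way to upright (about 60 degrees), leaving the other two caps shut and the things around undisturbed. Finish while holding the cap open for the colleague with the spanner: do not let go.

Things in the scene. Friction and masses are not known exactly. Their poses are not given: they have to be found in the camera images.
- shaker: White bench shaker, fixed, 270 x 420 mm (x by y) with a flat aluminium platform on top, 75 mm above the table. Origin: centre of its underside. Its y axis is the long side. The platform carries everything below.
- brake: Platform brake: small grey bracket, fixed on the platform along its far edge (its place along that edge varies). Origin: centre of its underside, on the platform; the paddle lever pivots 28 mm above it and reaches 85 mm along the brake's +y.
- lever (a joint): Sprung brake paddle, rad: 0 = up (paddle sloping up at 0.45 rad), 0.45 = fully down, level. Pressed downward at its pad it resists with up to about 11 N; past about 0.38 an over-centre catch takes it the rest of the way and keeps it down. Let go earlier, it springs back up.
- lever_pad (a point): Centre of the top face of the paddle's black pad (34 x 34 mm) at the lever's free end. Raised it is about 70 mm above the platform; fully down about 34 mm above it and 10 mm further along the brake's +y (85 mm from the brake's origin).
- station1: One of three alike clamp stations: grey block 50 x 46 x 31 mm fixed on the platform, with a hex bolt head (23 mm across) upright in its middle, 10 mm proud of the cap plate around it. Origin: underside, on the bolt's axis; -x points to the cap's knob, y along the cap's hinge. Head top: 46.5 mm above the origin (not sunk). Hinge axis: 24 mm along +x from the bolt axis, 34 mm up.
- bolt1 (a joint): How far this bolt has sunk, m: 0 at the start. Two of the bolts are tight and hardly move (under 1.5 mm); the loose one, whichever it is, goes down 6 mm when its head is pressed with more than about 4 N, and stays down. They look alike beforehand.
- cap1 (a joint): Hinged cap of this bolt, rad: 0 = shut (lying flat), 1.4 = stop. A light spring and its weight shut it whenever it is not held (under 1 N at the knob).
- cap1_knob (a point): Centre of the black ball knob, 18 mm in diameter, at the cap's free end; shut, 50 mm from the bolt axis along the station's -x, 37 mm above the platform; it swings up and over on a 74 mm arc. Cap: steel plate 44 mm wide, 4 mm thick, holed for the bolt head, joined to the knob by a 9 mm wide tongue; its wide part ends 28 mm from the knob's centre, so fingers fit down both sides (in y).
- station2: One of three alike clamp stations: grey block 50 x 46 x 31 mm fixed on the platform, with a hex bolt head (23 mm across) upright in its middle, 10 mm proud of the cap plate around it. Origin: underside, on the bolt's axis; -x points to the cap's knob, y along the cap's hinge. Head top: 46.5 mm above the origin (not sunk). Hinge axis: 24 mm along +x from the bolt axis, 34 mm up.
- bolt2 (a joint): How far this bolt has sunk, m: 0 at the start. Two of the bolts are tight and hardly move (under 1.5 mm); the loose one, whichever it is, goes down 6 mm when its head is pressed with more than about 4 N, and stays down. They look alike beforehand.
- cap2 (a joint): Hinged cap of this bolt, rad: 0 = shut (lying flat), 1.4 = stop. A light spring and its weight shut it whenever it is not held (under 1 N at the knob).
- cap2_knob (a point): Centre of the black ball knob, 18 mm in diameter, at the cap's free end; shut, 50 mm from the bolt axis along the station's -x, 37 mm above the platform; it swings up and over on a 74 mm arc. Cap: steel plate 44 mm wide, 4 mm thick, holed for the bolt head, joined to the knob by a 9 mm wide tongue; its wide part ends 28 mm from the knob's centre, so fingers fit down both sides (in y).
- station3: One of three alike clamp stations: grey block 50 x 46 x 31 mm fixed on the platform, with a hex bolt head (23 mm across) upright in its middle, 10 mm proud of the cap plate around it. Origin: underside, on the bolt's axis; -x points to the cap's knob, y along the cap's hinge. Head top: 46.5 mm above the origin (not sunk). Hinge axis: 24 mm along +x from the bolt axis, 34 mm up.
- bolt3 (a joint): How far this bolt has sunk, m: 0 at the start. Two of the bolts are tight and hardly move (under 1.5 mm); the loose one, whichever it is, goes down 6 mm when its head is pressed with more than about 4 N, and stays down. They look alike beforehand.
- cap3 (a joint): Hinged cap of this bolt, rad: 0 = shut (lying flat), 1.4 = stop. A light spring and its weight shut it whenever it is not held (under 1 N at the knob).
- cap3_knob (a point): Centre of the black ball knob, 18 mm in diameter, at the cap's free end; shut, 50 mm from the bolt axis along the station's -x, 37 mm above the platform; it swings up and over on a 74 mm arc. Cap: steel plate 44 mm wide, 4 mm thick, holed for the bolt head, joined to the knob by a 9 mm wide tongue; its wide part ends 28 mm from the knob's centre, so fingers fit down both sides (in y).
- vial1: Small amber glass vial with white cap, 22 mm in diameter, 42 mm tall, standing on the platform between stations. Origin: centre of its underside. Not to be disturbed.
- vial2: Small amber glass vial with white cap, 22 mm in diameter, 42 mm tall, standing on the platform between stations. Origin: centre of its underside. Not to be disturbed.
- wrench: Steel spanner 160 mm long lying on the table beyond the shaker. Origin under its middle. Not to be disturbed.
- tube_rack: Blue-violet microtube rack, 220 x 90 x 45 mm (tubes to 62 mm), left of the shaker. Origin: centre of its underside. Not to be disturbed.
- blood_rack: Clear rack of capped sample tubes, 150 x 70 mm, 101 mm tall, right of the shaker. Origin: centre of its underside. Not to be disturbed.
- tip_box: Pale blue pipette-tip box with cream lid, 122 x 87 x 82 mm, right of the shaker. Origin: centre of its underside. Not to be disturbed.
- reagent_jar: Screw-top reagent jar, 60 mm in diameter, 85 mm tall, beyond the shaker. Origin: centre of its underside. Not to be disturbed.

How it is judged (in metres and radians):
On the way, in this order (a step that is already met when the one before it is completed fails the run):
1. the brake paddle is pressed down and caught (value of joint lever above 0.4 rad), for 0.2 s.
2. the loose bolt has been found: it was tapped down (value of joint lever above 0.4 rad and value of joint any of bolt1, bolt2, bolt3 above 0.004 m), for 0.2 s.
At the end, for the whole second after the job is handed in: The brake paddle is still caught down (over 0.40 rad); the loose bolt is sunk (over 4 mm) and its cap is held in the fingers (over 0.2 N) at more than 0.75 rad (43 degrees); the other two caps are shut (under 0.1 rad) (value of joint lever above 0.4 rad and ((value of joint bolt1 above 0.004 m and value of joint cap1 above 0.75 rad and contact force between the fingers and station1 above 0.2 N and value of joint each of cap2, cap3 below 0.1 rad) or (value of joint bolt2 above 0.004 m and value of joint cap2 above 0.75 rad and contact force between the fingers and station2 above 0.2 N and value of joint each of cap1, cap3 below 0.1 rad) or (value of joint bolt3 above 0.004 m and value of joint cap3 above 0.75 rad and contact force between the fingers and station3 above 0.2 N and value of joint each of cap1, cap2 below 0.1 rad))); the arm keeps its last pose, push and grip.
It fails at once if a bolt was pressed in before the brake was locked (value of joint lever below 0.3 rad and value of joint any of bolt1, bolt2, bolt3 above 0.003 m).
It fails at once if a cap was lifted whose bolt had not been found loose ((value of joint cap1 above 0.2 rad and value of joint bolt1 below 0.003 m) or (value of joint cap2 above 0.2 rad and value of joint bolt2 below 0.003 m) or (value of joint cap3 above 0.2 rad and value of joint bolt3 below 0.003 m)).
It fails at once if a bystander was shifted by more than 30 mm or knocked over (distance of any of vial1, vial2, wrench, tube_rack, blood_rack, tip_box, reagent_jar from where it was at the start of the episode above 0.03 m or angle between any of vial1, vial2, wrench, tube_rack, blood_rack, tip_box, reagent_jar's own z axis and vertical above 0.5 rad).
It also fails if it takes over 59 s, if anything falls off the work surface, if the arm or the gripper's body presses on something with over 40 N, if the wrist force passes 120 N, or if a joint passes its speed limit or range.

## Working session

There is one attempt and no reset: what is moved stays moved. The work goes in short steps, Python scripts to look and compute and a tool call to move; the robot and the scene stay as the last step left them, time stands still between calls to the robot, and variables do not carry over. Pictures are saved under pics/ and viewed, and the job is handed in when it is done.

Besides the shell and the picture viewer there is one more tool, called after "Call:" by a JSON object that holds its "api" and its "payload", one argument or row to a line. step_arm: Moves the arm, as the interface text tells. Its arguments: {"type":"object","properties":{"rows":{"type":"array"},"newtons":{"type":"number"}},"required":["rows"]}

```bash
mkdir -p pics; ls; cat > h.py <<'E'
import numpy as np, cv2
from plant import state, camera, camera_model, job_done
def grab(n,tag):
    m=camera_model(n); p,d=camera(n); cv2.imwrite(f'pics/{tag}.png',p[:,:,::-1]); np.savez(f'pics/{tag}.npz',p=p,d=d,E=np.array(m['extrinsics']),v=m['vfov'],cx=m['cx'],cy=m['cy'])
def load(tag): return np.load(f'pics/{tag}.npz')
def ray(z,u,v):
    f=210/np.tan(np.radians(float(z['v'])/2)); d=np.array([(u-z['cx'])/f,(v-z['cy'])/f,1.]); E=z['E']; return E[:3,3],E[:3,:3]@d
def onz(z,u,v,h):
    o,d=ray(z,u,v); return o+d*(h-o[2])/d[2]
def pt(z,u,v):
    o,d=ray(z,u,v); return o+d*float(z['d'][int(v),int(u)])
def cloud(z):
    f=210/np.tan(np.radians(float(z['v'])/2)); vv,uu=np.mgrid[:420,:560]; D=z['d'].astype(float)
    c=np.stack([(uu-z['cx'])/f*D,(vv-z['cy'])/f*D,D],-1); return c@z['E'][:3,:3].T+z['E'][:3,3]
E
python3 - <<'E'
from h import *
for n in ['scene','side','wrist']: grab(n,n+'0'); z=load(n+'0'); print(n,z['E'].round(2).tolist(),z['v'],z['cx'],z['cy'])
print(state())
E
```

```text
pics
scene [[0.33, 0.72, -0.61, 1300.91], [0.94, -0.27, 0.21, -231.5], [-0.01, -0.64, -0.77, 991.28], [0.0, 0.0, 0.0, 1.0]] 49.113587702716195 283.2396613011906 210.0287479523423
side [[-0.96, -0.2, 0.21, 316.34], [-0.29, 0.65, -0.71, 1067.18], [0.01, -0.74, -0.68, 1156.46], [0.0, 0.0, 0.0, 1.0]] 44.868557818613645 274.96523239126276 200.38026617176016
wrist [[1.0, 0.0, -0.0, 650.45], [-0.0, -0.97, -0.26, 66.55], [-0.0, 0.26, -0.97, 383.59], [0.0, 0.0, 0.0, 1.0]] 70.0703570971413 280.78196499935217 208.09732125608818
{'time_s': 0.15, 'joints': array([-0.06619134,  0.53696122, -0.004434  ,  1.53861061,  0.00260242,
        1.06728639, -0.07120477]), 'dq': array([-0.00014686, -0.00285975, -0.00214722, -0.00113535,  0.00046002,
       -0.00097195, -0.0001551 ]), 'tau': array([ 1.87267411e-03, -5.71325254e+01,  9.91865471e-01, -2.51826882e+01,
       -5.61970426e-02,  1.52406085e-02,  1.04863441e-04]), 'ee_pos': array([ 6.49530121e+02, -1.66789074e-02,  2.22974300e+02]), 'ee_rot': array([-4.08898578e-04,  7.07087155e-01,  7.07126126e-01, -4.79180533e-04]), 'force': array([ 0.34965587,  0.29245635, -0.38416967]), 'wrist_torque': array([0.02889325, 0.01820536, 0.05991112]), 'opening': 88.15131133170577}
```

View pics/scene0.png

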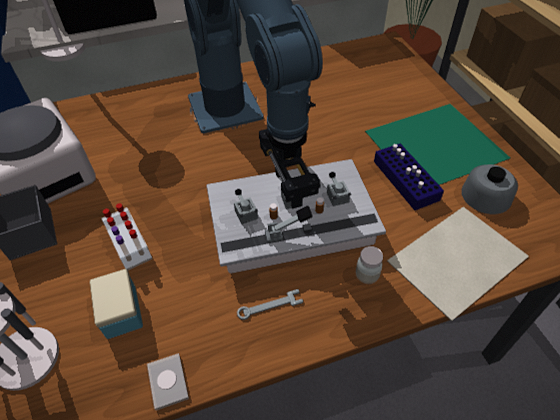

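View pics/side0.png

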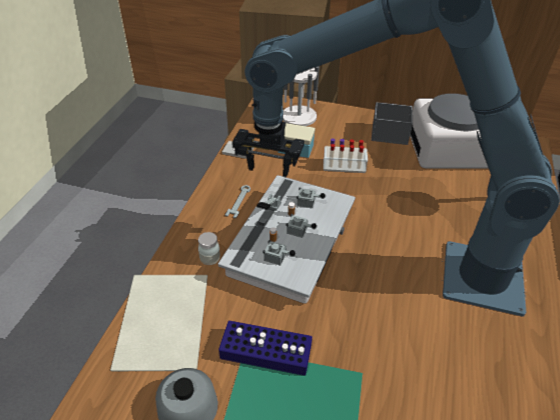

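View pics/wrist0.png

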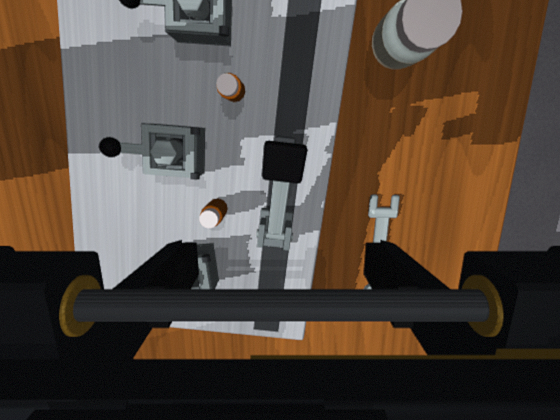

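The wrist picture shows the brake pad (284,162), the middle knob (110,147) and bolt (167,152), the upper station (195,10), vials at (229,85) and (210,217), and the third station hidden behind a finger. Next I measure these points.

```bash
python3 - <<'E'
from h import *
z=load('wrist0')
for n,u,v in [('pad',284,162),('pivot',277,215),('bracket',275,240),('knobM',110,147),('boltM',167,152),('boltU',193,8),('knobU',130,1),('vialA',228,84),('vialB',209,218),('plat',100,200),('cornerBR',302,338)]:
    print(n,pt(z,u,v).round(1), onz(z,u,v,75).round(1))
# pad mask
hsv=cv2.cvtColor(z['p'],cv2.COLOR_RGB2HSV); C=cloud(z)
m=(z['p'].max(-1)<45)&(C[...,2]>95)&(C[...,2]<165)
n,l,s,c=cv2.connectedComponentsWithStats(m.astype(np.uint8))
for i in range(1,n):
    if s[i,4]>100: q=C[l==i]; print(s[i],c[i].round(1),np.median(q,0).round(1),q.min(0).round(0),q.max(0).round(0))
# scene/side views
for t in ['scene0','side0']:
    z=load(t);C=cloud(z);m=(z['p'].max(-1)<60)&(C[...,2]>95)&(C[...,2]<165)&(abs(C[...,1])<230)&(C[...,0]>480)&(C[...,0]<850)
    n,l,s,c=cv2.connectedComponentsWithStats(m.astype(np.uint8))
    for i in range(1,n):
        if s[i,4]>15: q=C[l==i]; print(t,s[i],c[i].round(1),np.median(q,0).round(1))
E
```

```text
pad [652.5  40.  146.6] [653.2  32.   75. ]
pivot [646.4 -11.7 118.7] [645.8 -24.6  75. ]
bracket [643.7 -48.9  86.3] [643.5 -53.2  75. ]
knobM [501.6  49.9 118.9] [476.9  47.2  75. ]
boltM [551.3  45.7 120.3] [534.2  42.1  75. ]
boltU [582.7 154.7 121.9] [570.5 170.5  75. ]
knobU [532.  161.9 115.1] [514.2 176.1  75. ]
vialA [606.3 101.  117.7] [599.2 106.5  75. ]
vialB [583.2 -15.  117.3] [572.5 -28.   75. ]
plat [458.1  -8.   75. ] [458.1  -8.   75. ]
cornerBR [ 675.5 -180.1   74.4] [ 675.4 -179.6   75. ]
[120   0  20   8 120] [130.4   2.8] [532.3 160.4 115.9] [525. 158. 110.] [538. 164. 120.]
[169  17  60  23 314] [206.2  34.1] [590.4 141.1 103. ] [556. 139.  95.] [607. 157. 114.]
[ 99 137  22  20 326] [109.8 146.6] [501.2  50.  118. ] [491.  42. 108.] [507.  58. 122.]
[ 263  141   44   43 1566] [283.6 161.3] [652.5  40.8 146.3] [635.  22. 137.] [670.  56. 152.]
[197 251  18  38 126] [207. 262.] [576.2 -57.8 101. ] [ 564. -100.   95.] [579. -56. 112.]
scene0 [329 172   6   6  28] [331.8 174.5] [533.1 164.9 117.5]
scene0 [327 185  24  16  97] [337.5 195.5] [603.3 149.9 104. ]
scen
[... 173 characters left out ...]
23.   99.8]
scene0 [238 203  13   8  41] [244.8 207.2] [560.1 -84.  110.5]
scene0 [316 205   8   5  26] [319.4 206.9] [613.4  95.9 100.5]
scene0 [235 207  22  13  87] [246.8 214.3] [576.7 -84.4 102.8]
scene0 [290 206  22  18 174] [303.5 214.2] [655.   37.4 144.3]
scene0 [270 211   7   5  21] [273.  212.8] [591.3 -20.1 101.5]
scene0 [268 225   6   5  16] [269.6 226.9] [633.4 -43.3 103.4]
scene0 [270 232  10   6  37] [274.6 234.7] [659.4 -38.7 103.8]
side0 [320 193   5   5  17] [322.  195.4] [501.6 -79.3 117.9]
side0 [257 203  14   7  64] [263.3 205.3] [649.1  46.4 147.8]
side0 [311 224   5   5  20] [313.2 225.8] [495.8  53.9 118.9]
side0 [289 250   6   6  25] [291.8 252.7] [528.3 171.5 117.9]
```

```bash
python3 - <<'E'
from h import *
for t,(a,b,c,d) in {'scene0':(190,340,150,280),'side0':(210,370,170,310)}.items():
    p=load(t)['p'][c:d,a:b,::-1]; cv2.imwrite(f'pics/{t}c.png',cv2.resize(p,None,fx=5,fy=4.5,interpolation=2)[:600,:800])
E
```

```text
(no output)
```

View pics/side0c.png

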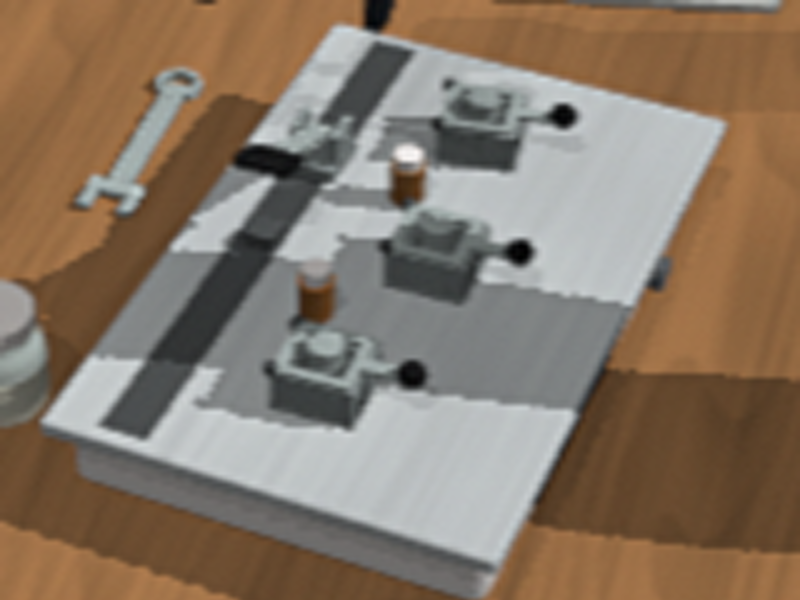

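The side view shows three stations with knobs towards the robot. I place the pad at about (653, 40, 146), against an expected height of 145. First I press the brake with closed fingers.

Call:
{"api": "step_arm", "payload": {
  "rows": [
    [23,2,0,0,0,0,1],
    [23,2,0,0,0,0,1],
    [0,0,15,0,0,0,1],
    [0,0,15,0,0,0,1],
    [0,0,10,0,0,0,1]
  ],
  "newtons": 20
}}

```text
time_s: 0.57
ee_pos: [653.2, 46.5, 182.0]
ee_rot: [-0.001, 0.707, 0.707, -0.001]
force: [0.5, 0.8, -0.9]
opening: 57.1
```

Call:
{"api": "step_arm", "payload": {
  "rows": [
    [0,0,0,0,0,0,1],
    [0,0,0,0,0,0,1],
    [0,0,0,0,0,0,1],
    [0,0,0,0,0,0,1],
    [0,0,0,0,0,0,1]
  ]
}}

```text
time_s: 0.98
ee_pos: [654.5, 45.9, 184.5]
ee_rot: [0.0, 0.707, 0.707, 0.001]
force: [-0.1, -0.4, -0.3]
opening: 23.3
```

Call:
{"api": "step_arm", "payload": {
  "rows": [
    [0,0,0,0,0,0,1],
    [0,0,0,0,0,0,1],
    [0,0,0,0,0,0,1],
    [0,0,0,0,0,0,1],
    [0,0,0,0,0,0,1]
  ]
}}

```text
time_s: 1.4
ee_pos: [654.0, 46.0, 183.6]
ee_rot: [0.0, 0.707, 0.707, -0.0]
force: [0.1, -0.8, -0.4]
opening: 0.4
```

Call:
{"api": "step_arm", "payload": {
  "rows": [
    [0,0,8,0,0,0,1],
    [0,0,8,0,0,0,1],
    [0,0,8,0,0,0,1],
    [0,0,8,0,0,0,1],
    [0,0,5,0,0,0,1]
  ]
}}

```text
time_s: 1.82
ee_pos: [653.2, 45.9, 144.7]
ee_rot: [-0.001, 0.707, 0.707, -0.001]
force: [0.5, 1.0, 0.5]
opening: 0.6
```

```bash
python3 - <<'E'
from h import *
grab('scene','s1');print(state()['force'],state()['ee_pos'])
a=load('s1')['p'][150:280,190:340,::-1]
cv2.imwrite('pics/s1c.png',cv2.resize(a,None,fx=5,fy=4.5,interpolation=2)[:600,:800])
E
```

```text
[-0.5499801   0.26001397 -1.66188435] [652.72168381  45.86471285 144.10305754]
```

View pics/s1c.png

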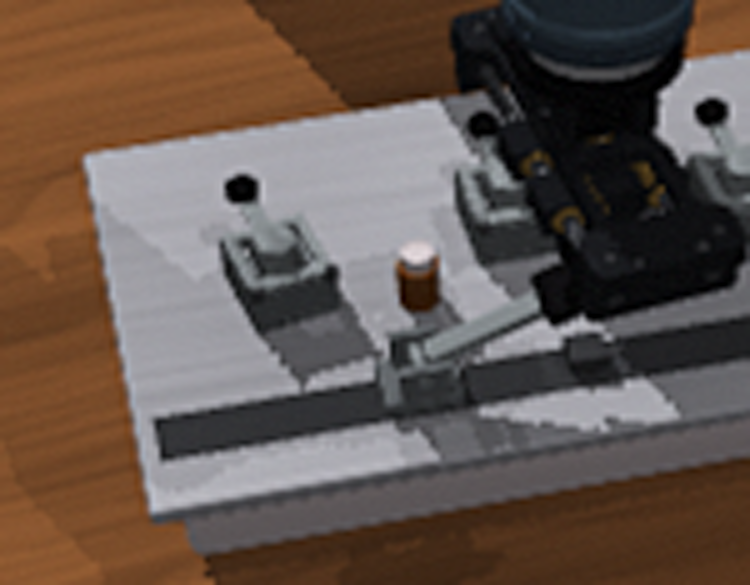

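```bash
python3 - <<'E'
from h import *
grab('side','d1');grab('wrist','w1')
a=load('d1')['p'][120:280,200:360,::-1]
cv2.imwrite('pics/d1c.png',cv2.resize(a,None,fx=3.7,fy=3.7,interpolation=2))
E
```

```text
(no output)
```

View pics/d1c.png

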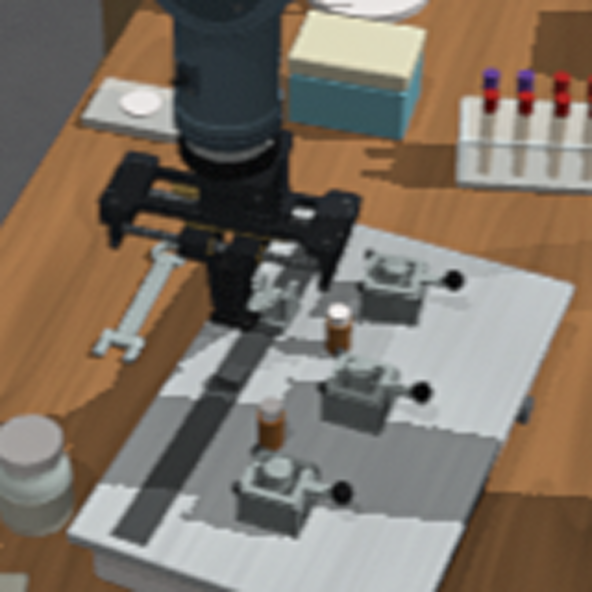

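View pics/w1.png

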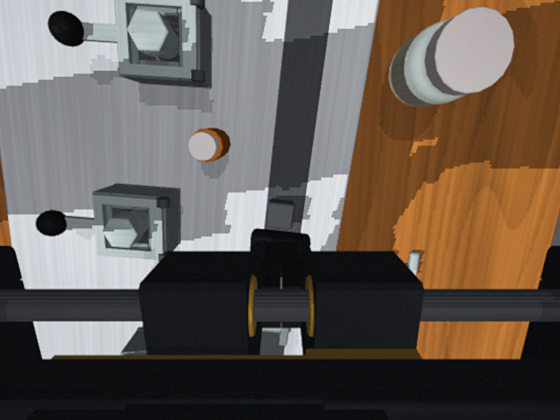

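```bash
python3 - <<'E'
from h import *
z=load('s1');C=cloud(z)
def proj(z,P):
    E=z['E'];q=E[:3,:3].T@(np.array(P)-E[:3,3]);f=210/np.tan(np.radians(float(z['v'])/2));return q[:2]/q[2]*f+[z['cx'],z['cy']]
print(proj(z,[653,46,122]),proj(z,[653,46,145]),proj(z,[653,50,109]))
z0=load('scene0');C0=cloud(z0)
for u,v in [(280,228),(285,224),(290,221),(295,218),(300,214),(303,211)]: print(u,v,C[v,u].round(),C0[v,u].round())
a=z0['p'][150:280,190:340,::-1]
cv2.imwrite('pics/s0c.png',cv2.resize(a,None,fx=5,fy=4.5,interpolation=2)[:600,:800])
z=load('w1');C=cloud(z)
for u,v in [(280,235),(280,245),(280,212),(265,240),(300,240)]: print(u,v,C[v,u].round())
E
```

```text
[306.64793571 218.57193008] [306.8846604  212.52277606] [308.03559203 221.46699127]
280 228 [652. -23. 114.] [651. -22. 113.]
285 224 [651.  -9. 123.] [649.  -9. 120.]
290 221 [650.   4. 127.] [650.   4. 128.]
295 218 [649.  17. 132.] [651.  17. 134.]
300 214 [648.  30. 140.] [650.  30. 143.]
303 211 [645.  39. 145.] [644.  40. 143.]
280 235 [653.  54. 148.]
280 245 [653.  54. 163.]
280 212 [653.  51.  89.]
265 240 [646.  56. 160.]
300 240 [664.  52. 150.]
```

View pics/s0c.png

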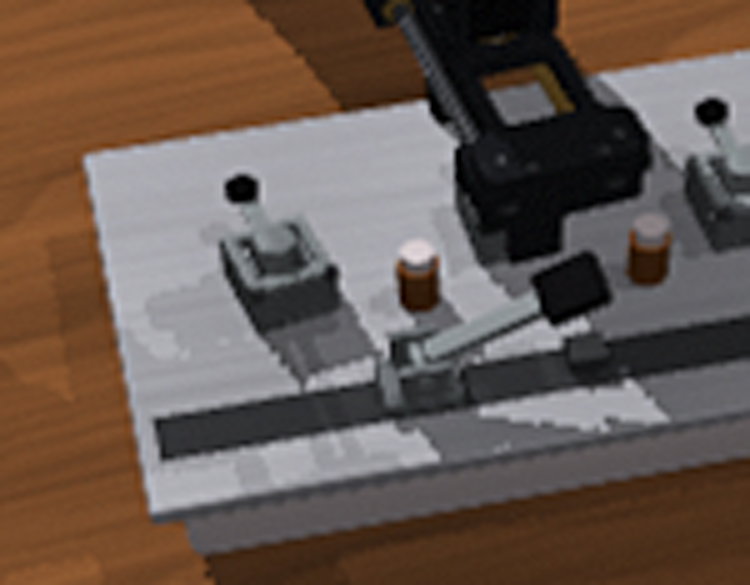

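```bash
python3 - <<'E'
from h import *
z=load('w1');C=cloud(z)
print(z['E'].round(3))
for v in range(226,275,3): print(v,C[v,280].round(1),z['p'][v,280])
for n in ['w1','wrist0']:
  z=load(n); print(n,z['E'][:3,3])
z=load('wrist0');C=cloud(z)   # open fingers tips
for u,v in [(185,250),(190,246),(375,250),(370,247)]: print(u,v,C[v,u].round(1))
E
python3 - <<'E'
from h import *
z=load('w1');cv2.imwrite('pics/w1c.png',cv2.resize(np.clip(z['p'][215:345,200:360,::-1].astype(int)*3,0,255).astype(np.uint8),None,fx=4.5,fy=4.5))
E
```

```text
[[ 1.00000e+00  0.00000e+00 -3.00000e-03  6.54202e+02]
 [-0.00000e+00 -9.65000e-01 -2.61000e-01  1.12510e+02]
 [-3.00000e-03  2.61000e-01 -9.65000e-01  3.05724e+02]
 [ 0.00000e+00  0.00000e+00  0.00000e+00  1.00000e+00]]
226 [653.   39.6  88.6] [75 78 82]
229 [652.9  32.7  75.6] [82 83 87]
232 [653.3  55.2 145.6] [8 7 7]
235 [653.3  54.3 148.1] [ 7 11  9]
238 [653.3  52.9 149.1] [ 9 13 12]
241 [653.3  51.8 151. ] [19 20 21]
244 [653.4  54.2 161.4] [14 10 12]
247 [653.4  54.2 165.3] [ 9 12 12]
250 [653.4  54.6 170.1] [11 11 11]
253 [653.4  54.4 173.3] [12 11 14]
256 [653.4  54.3 176.4] [ 8  9 12]
259 [653.5  53.6 178.2] [11 13 12]
262 [653.5  52.2 178.4] [17 17 20]
265 [653.5  50.8 178.7] [14 13 17]
268 [653.4  49.  178. ] [18 15 18]
271 [653.5  48.1 179.4] [16 16 14]
274 [653.4  46.5 179.3] [17 14 16]
w1 [654.20225649 112.50972433 305.7238926 ]
wrist0 [650.44548281  66.54563682 383.58720162]
185 250 [603.3   8.5 247.4]
190 246 [604.1   8.4 242.1]
375 250 [696.1   8.7 247.8]
370 247 [695.1   8.2 243. ]
```

View pics/w1c.png

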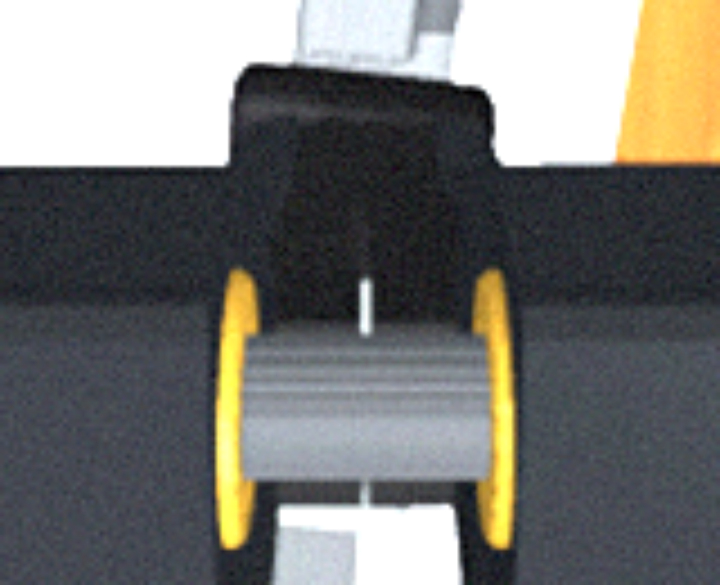

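```bash
python3 - <<'E'
from h import *
z=load('wrist0');C=cloud(z)
for (r0,r1,c0,c1) in [(225,300,130,225),(225,300,340,430)]:
    q=C[r0:r1,c0:c1].reshape(-1,3); q=q[(q[:,2]>165)]; print(len(q),np.percentile(q[:,2],[0,0.5,1,5,50]).round(1), q[np.argmin(q[:,2])].round(1))
    q=q[q[:,2]<235]; print(q[:10].round(0).tolist())
cv2.imwrite('pics/w0c.png',cv2.resize(np.clip(z['p'][215:345,130:260,::-1].astype(int)*3,0,255).astype(np.uint8),None,fx=4.5,fy=4.5))
# side view: finger lowest
z=load('d1');C=cloud(z)
for v in range(195,212): print(v,[C[v,u].round(0).tolist() for u in (260,264)],z['p'][v,262])
E
```

```text
3546 [237.2 238.1 238.7 242.6 272. ] [598.    8.6 237.2]
[]
3464 [236.7 238.  238.6 242.3 271. ] [702.    9.5 236.7]
[]
195 [[655.0, 56.0, 195.0], [642.0, 57.0, 200.0]] [16 16 16]
196 [[655.0, 54.0, 190.0], [643.0, 57.0, 196.0]] [13 15 17]
197 [[655.0, 55.0, 187.0], [643.0, 55.0, 190.0]] [17 20 19]
198 [[656.0, 53.0, 181.0], [641.0, 61.0, 193.0]] [16 16 17]
199 [[657.0, 49.0, 174.0], [642.0, 59.0, 187.0]] [15 15 17]
200 [[656.0, 54.0, 174.0], [643.0, 55.0, 179.0]] [13 12 15]
201 [[656.0, 53.0, 169.0], [643.0, 56.0, 176.0]] [16 17 18]
202 [[655.0, 55.0, 168.0], [643.0, 55.0, 171.0]] [15 16 16]
203 [[656.0, 52.0, 161.0], [644.0, 54.0, 166.0]] [16 18 19]
204 [[659.0, 44.0, 149.0], [643.0, 55.0, 164.0]] [15 15 15]
205 [[656.0, 53.0, 154.0], [647.0, 45.0, 149.0]] [14 16 17]
206 [[656.0, 55.0, 152.0], [645.0, 49.0, 149.0]] [18 18 19]
207 [[656.0, 55.0, 148.0], [645.0, 51.0, 147.0]] [15 15 15]
208 [[679.0, -14.0, 75.0], [644.0, 54.0, 146.0]] [53 55 55]
209 [[678.0, -11.0, 74.0], [643.0, 56.0, 144.0]] [129 131 132]
210 [[676.0, -4.0, 76.0], [665.0, -12.0, 72.0]] [181 185 186]
211 [[676.0, -5.0, 71.0], [662.0, -3.0, 77.0]] [177 181 183]
```

View pics/w0c.png

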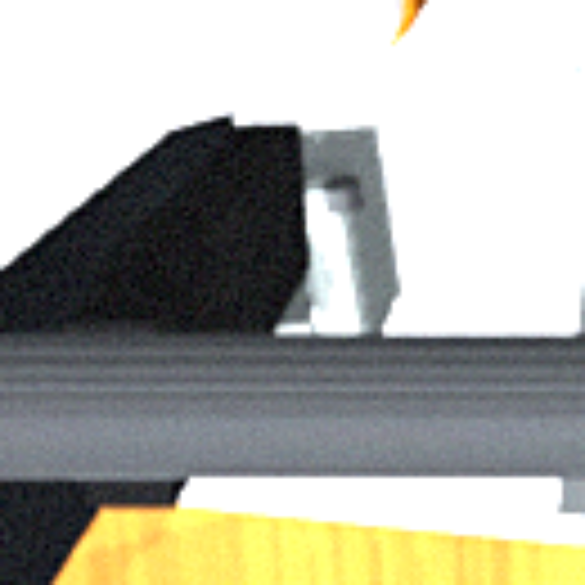

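```bash
python3 - <<'E'
from h import *
for t in ['side0','scene0']:
    z=load(t);C=cloud(z)
    m=(C[...,2]>180)&(C[...,2]<330)&(abs(C[...,1])<60)&(abs(C[...,0]-650)<110)&(z['p'].max(-1)<70)
    vv,uu=np.where(m);q=C[m]
    for s in (q[:,0]<640,q[:,0]>660):
        k=np.argsort(q[s][:,2])[:6]; print(t,q[s][k].round(0).tolist(),uu[s][k],vv[s][k])
z=load('side0');cv2.imwrite('pics/d0f.png',cv2.resize(np.clip(z['p'][115:215,200:340,::-1].astype(int)*2,0,255).astype(np.uint8),None,fx=5,fy=5))
E
```

```text
side0 [[602.0, 7.0, 243.0], [598.0, 10.0, 243.0], [595.0, 11.0, 245.0], [592.0, 2.0, 245.0], [596.0, 10.0, 247.0], [593.0, -0.0, 247.0]] [283 284 285 287 285 287] [175 176 176 174 175 173]
side0 [[696.0, 1.0, 237.0], [695.0, -5.0, 240.0], [700.0, 8.0, 242.0], [697.0, 7.0, 242.0], [701.0, 11.0, 244.0], [694.0, 6.0, 245.0]] [252 253 250 251 249 252] [169 167 169 169 169 168]
scene0 [[599.0, -9.0, 238.0], [605.0, 6.0, 238.0], [603.0, -5.0, 240.0], [596.0, -10.0, 241.0], [607.0, -9.0, 242.0], [601.0, -9.0, 243.0]] [277 284 279 276 278 277] [176 176 176 174 177 175]
scene0 [[694.0, -9.0, 239.0], [704.0, -11.0, 242.0], [702.0, -10.0, 242.0], [694.0, -9.0, 243.0], [706.0, -3.0, 244.0], [707.0, 6.0, 244.0]] [291 292 292 291 296 300] [205 208 207 204 207 206]
```

View pics/d0f.png

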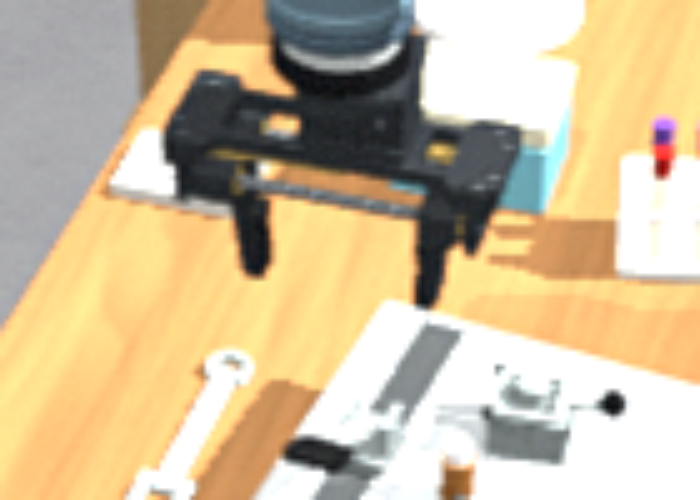

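All three cameras put the fingertips about 14 mm above the reported TCP z, not 22 mm below it: z≈238 against a TCP of 223. The pad is still raised and hasn't been touched. From here I use tip z = reported z + 14, and keep pressing down while watching the force.

Call:
{"api": "step_arm", "payload": {
  "rows": [
    [0,0,8,0,0,0,1],
    [0,0,8,0,0,0,1],
    [0,0,4,0,0,0,1],
    [0,0,4,0,0,0,1],
    [0,0,0,0,0,0,1]
  ]
}}

```text
time_s: 2.38
ee_pos: [655.5, 49.3, 123.4]
ee_rot: [-0.0, 0.706, 0.708, 0.003]
force: [0.5, 4.9, 8.0]
opening: 0.3
```

Call:
{"api": "step_arm", "payload": {
  "rows": [
    [0,0,5,0,0,0,1],
    [0,0,5,0,0,0,1],
    [0,0,3,0,0,0,1],
    [0,0,0,0,0,0,1],
    [0,0,0,0,0,0,1]
  ]
}}

```text
time_s: 2.8
ee_pos: [654.7, 46.8, 110.0]
ee_rot: [0.0, 0.707, 0.707, 0.001]
force: [0.8, 1.1, 4.2]
opening: 0.4
```

Call:
{"api": "step_arm", "payload": {
  "rows": [
    [0,0,5,0,0,0,1],
    [0,0,5,0,0,0,1],
    [0,0,3,0,0,0,1],
    [0,0,0,0,0,0,1],
    [0,0,0,0,0,0,1]
  ]
}}

```text
time_s: 3.22
ee_pos: [653.2, 45.3, 95.8]
ee_rot: [-0.0, 0.707, 0.707, -0.001]
force: [0.8, 0.3, -0.4]
opening: 0.7
```

Call:
{"api": "step_arm", "payload": {
  "rows": [
    [0,0,2,0,0,0,1],
    [0,0,2,0,0,0,1],
    [0,0,0,0,0,0,1],
    [0,0,0,0,0,0,1],
    [0,0,0,0,0,0,1]
  ]
}}

```text
time_s: 3.63
ee_pos: [654.1, 45.6, 94.5]
ee_rot: [0.0, 0.707, 0.707, -0.0]
force: [-6.3, -1.6, 14.7]
opening: 0.8
```

Call:
{"api": "step_arm", "payload": {
  "rows": [
    [0,0,-5,0,0,0,1],
    [0,0,-25,0,0,0,1],
    [0,0,-30,0,0,0,1],
    [0,0,-20,0,0,0,1],
    [-30,-40,-20,0,0,0,1]
  ]
}}

```text
time_s: 4.05
ee_pos: [627.7, 28.5, 190.5]
ee_rot: [0.001, 0.705, 0.709, 0.004]
force: [-0.7, 0.2, 1.0]
opening: 0.4
```

Call:
{"api": "step_arm", "payload": {
  "rows": [
    [-30,-40,-20,0,0,0,1],
    [-30,-40,-20,0,0,0,1],
    [-30,-40,-10,0,0,0,1],
    [0,-10,0,0,0,0,1],
    [0,0,0,0,0,0,1]
  ]
}}

```text
time_s: 4.47
ee_pos: [516.3, -50.0, 227.9]
ee_rot: [0.0, 0.708, 0.706, -0.0]
force: [0.4, 0.7, -0.7]
opening: 0.8
```

```bash
python3 - <<'E'
from h import *
print(state()['ee_pos'],state()['force'])
for n in ['wrist','scene','side']: grab(n,n+'2')
z=load('scene2');a=z['p'][150:280,190:340,::-1]
cv2.imwrite('pics/s2c.png',cv2.resize(a,None,fx=5,fy=4.5,interpolation=2)[:600,:800])
E
```

```text
[516.30481723 -50.0249826  227.89292254] [ 0.38526427  0.66218005 -0.7209634 ]
```

View pics/wrist2.png

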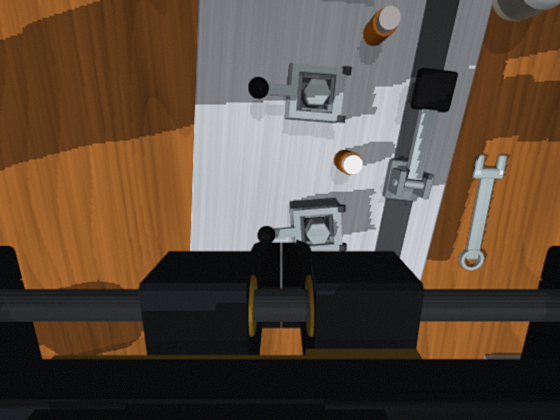

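View pics/s2c.png

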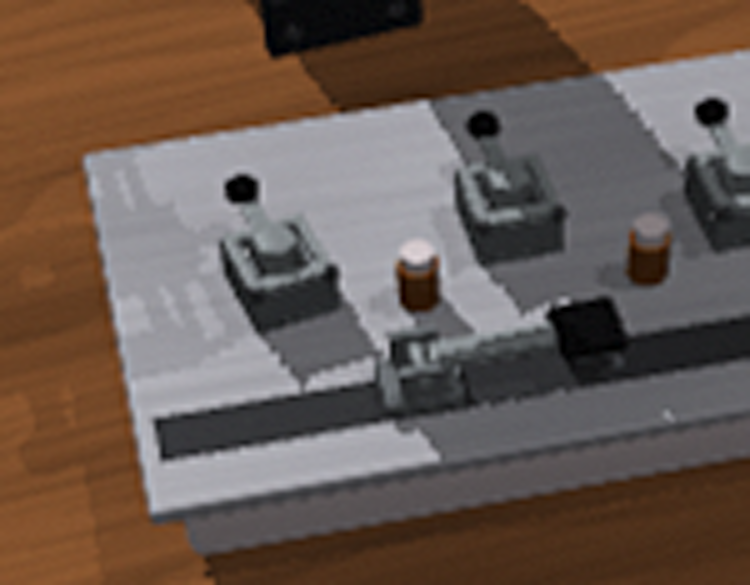

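Paddle is down and caught (pad at (434,90) in the wrist view). Bolt heads are at (318,92) and (318,230), their knobs at (259,87) and (266,234). I now refine all the bolts and knobs.

```bash
python3 - <<'E'
from h import *
z2=load('wrist2');w1=load('w1');z0=load('wrist0')
print('pad',pt(z2,434,90).round(1))
for n,z,b in [('M2',z2,(318,92)),('L2',z2,(318,230)),('M1',w1,(125,233)),('U1',w1,(150,32)),('M0',z0,(167,152))]:
    print('bolt',n,pt(z,*b).round(1),onz(z,*b,121.5).round(1))
for n,z in [('scene2','s'),('side2','s'),('wrist2','w'),('w1','w'),('wrist0','w')]:
    z=load(n);C=cloud(z);p=z['p']
    m=((p.max(-1)<60)&(C[...,2]>106)&(C[...,2]<123)&(C[...,0]>480)&(C[...,0]<550)&(abs(C[...,1])<230)).astype(np.uint8)
    m=cv2.morphologyEx(m,cv2.MORPH_CLOSE,np.ones((3,3)))
    N,l,s,c=cv2.connectedComponentsWithStats(m)
    for i in range(1,N):
        if s[i,4]>12: print('knob',n,s[i],onz(z,*c[i],112).round(1))
for (t,a) in [('wrist2',(240,60,360,260)),('w1',(20,0,220,260))]:
    x0,y0,x1,y1=a;p=load(t)['p'][y0:y1,x0:x1,::-1];cv2.imwrite(f'pics/{t}z.png',cv2.resize(p,None,fx=3,fy=3,interpolation=2)[:600])
E
```

```text
pad [651.2  47.2 109. ]
bolt M2 [548.6  44.8 120.5] [548.5  44.7 121.5]
bolt L2 [551.8 -77.1 122.1] [551.9 -77.3 121.5]
bolt M1 [551.5  45.5 120.8] [551.9  45.8 121.5]
bolt U1 [581.7 163.  121.4] [581.7 163.  121.5]
bolt M0 [551.3  45.7 120.3] [551.7  45.8 121.5]
knob scene2 [329 172   6   6  29] [528.1 167.1 112. ]
knob scene2 [284 175   6   6  32] [496.3  50.3 112. ]
knob scene2 [235 189   6   6  31] [500.4 -85.6 112. ]
knob side2 [320 194   5   4  15] [501.9 -85.2 112. ]
knob side2 [311 224   5   5  20] [497.2  48.7 112. ]
knob side2 [289 250   6   6  24] [529.1 166.6 112. ]
knob wrist2 [249  77  20  22 343] [497.9  49.7 112. ]
knob wrist2 [258 226  17  17 225] [502.6 -84.7 112. ]
knob w1 [ 48  11  36  35 935] [529.7 167.7 112. ]
knob w1 [ 36 210  31  26 609] [497.4  49.8 112. ]
knob wrist0 [120   0  20   8 128] [530.8 161.6 112. ]
knob wrist0 [149 133   2  17  18] [534.   55.1 112. ]
knob wrist0 [ 99 137  22  20 338] [497.6  49.8 112. ]
```

View pics/wrist2z.png

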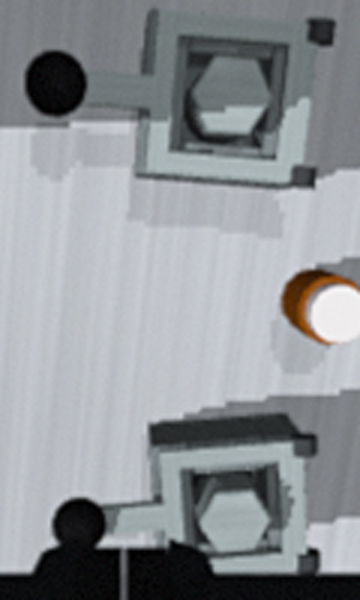

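View pics/w1z.png

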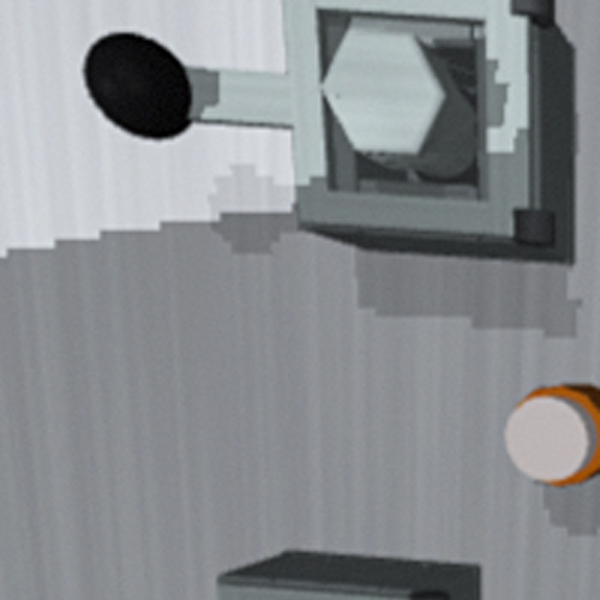

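Bolts come out at about L (551.5,-77.3), M (550,45) and U (581.5,163), with knob-to-bolt distances of 50–52 mm, close to the expected 50. Next I turn the tool 90° so the jaws open along y, then tap.

Call:
{"api": "step_arm", "payload": {
  "rows": [
    [0,0,0,0,0,7,1],
    [0,0,0,0,0,7,1],
    [0,0,0,0,0,7,1],
    [0,0,0,0,0,7,1],
    [0,0,0,0,0,7,1]
  ]
}}

```text
time_s: 5.03
ee_pos: [519.6, -46.8, 226.5]
ee_rot: [-0.0, 0.888, 0.46, -0.0]
force: [0.7, -0.2, -0.1]
opening: 0.1
```

Call:
{"api": "step_arm", "payload": {
  "rows": [
    [0,0,0,0,0,7,1],
    [0,0,0,0,0,7,1],
    [0,0,0,0,0,7,1],
    [0,0,0,0,0,7,1],
    [0,0,0,0,0,7,1]
  ]
}}

```text
time_s: 5.45
ee_pos: [519.7, -46.7, 226.5]
ee_rot: [0.0, 0.985, 0.172, -0.0]
force: [0.0, 0.1, -0.2]
opening: 0.8
```

Call:
{"api": "step_arm", "payload": {
  "rows": [
    [0,0,0,0,0,7,1],
    [0,0,0,0,0,7,1],
    [0,0,0,0,0,6,1],
    [0,0,0,0,0,0,1],
    [0,0,0,0,0,0,1]
  ]
}}

```text
time_s: 5.87
ee_pos: [519.3, -47.1, 226.7]
ee_rot: [0.0, 1.0, 0.003, -0.0]
force: [1.0, -0.7, -0.2]
opening: 0.4
```

Call:
{"api": "step_arm", "payload": {
  "rows": [
    [16,15,0,0,0,0,1],
    [16,15,20,0,0,0,1],
    [0,0,30,0,0,0,1],
    [0,0,30,0,0,0,1],
    [0,0,26,0,0,0,1]
  ]
}}

```text
time_s: 6.28
ee_pos: [550.7, -77.8, 119.2]
ee_rot: [-0.0, 1.0, 0.002, -0.0]
force: [0.3, -0.3, -0.4]
opening: 0.5
```

Call:
{"api": "step_arm", "payload": {
  "rows": [
    [0,0,0,0,0,0,1],
    [0,0,5,0,0,0,1],
    [0,0,3,0,0,0,1],
    [0,0,3,0,0,0,1],
    [0,0,0,0,0,0,1]
  ]
}}

```text
time_s: 6.7
ee_pos: [551.2, -78.1, 111.0]
ee_rot: [-0.0, 1.0, 0.0, 0.001]
force: [0.1, 0.0, 0.2]
opening: 0.6
```

Tip should be near 125. I press on in steps.

Call:
{"api": "step_arm", "payload": {
  "rows": [
    [0,0,2,0,0,0,1],
    [0,0,2,0,0,0,1],
    [0,0,2,0,0,0,1],
    [0,0,0,0,0,0,1],
    [0,0,0,0,0,0,1]
  ]
}}

```text
time_s: 7.12
ee_pos: [551.3, -78.2, 106.4]
ee_rot: [-0.0, 1.0, 0.0, 0.001]
force: [-5.9, 0.8, 18.7]
opening: 0.6
```

18.7 N with the head still at about 121, so L is tight. Next is M.

Call:
{"api": "step_arm", "payload": {
  "rows": [
    [0,0,-20,0,0,0,1],
    [0,0,-25,0,0,0,1],
    [0,-40,0,0,0,0,1],
    [0,-40,0,0,0,0,1],
    [0,-40,0,0,0,0,1]
  ]
}}

```text
time_s: 7.53
ee_pos: [550.9, 42.8, 150.1]
ee_rot: [-0.0, 1.0, -0.001, 0.001]
force: [-0.1, 0.9, 0.4]
opening: 0.1
```

Call:
{"api": "step_arm", "payload": {
  "rows": [
    [-1,-3,0,0,0,0,1],
    [0,0,20,0,0,0,1],
    [0,0,12,0,0,0,1],
    [0,0,4,0,0,0,1],
    [0,0,0,0,0,0,1]
  ]
}}

```text
time_s: 7.95
ee_pos: [548.4, 43.9, 112.0]
ee_rot: [0.0, 1.0, -0.001, -0.001]
force: [0.5, -0.6, -0.2]
opening: 0.4
```

Call:
{"api": "step_arm", "payload": {
  "rows": [
    [1,-1,3,0,0,0,1],
    [0,0,3,0,0,0,1],
    [0,0,3,0,0,0,1],
    [0,0,0,0,0,0,1],
    [0,0,0,0,0,0,1]
  ]
}}

```text
time_s: 8.37
ee_pos: [551.4, 45.6, 106.4]
ee_rot: [-0.0, 1.0, -0.0, 0.001]
force: [-5.6, -0.7, 18.4]
opening: 0.5
```

M is tight as well (18.4 N, head at 121). Now U.

Call:
{"api": "step_arm", "payload": {
  "rows": [
    [0,0,-20,0,0,0,1],
    [0,0,-25,0,0,0,1],
    [10,-40,0,0,0,0,1],
    [10,-40,0,0,0,0,1],
    [10,-38,0,0,0,0,1]
  ]
}}

```text
time_s: 8.78
ee_pos: [581.4, 165.2, 150.4]
ee_rot: [-0.001, 1.0, -0.001, 0.001]
force: [0.2, 0.1, 0.1]
opening: 0.2
```

Call:
{"api": "step_arm", "payload": {
  "rows": [
    [0,0,0,0,0,0,1],
    [0,0,20,0,0,0,1],
    [0,0,12,0,0,0,1],
    [0,0,3,0,0,0,1],
    [0,0,0,0,0,0,1]
  ]
}}

```text
time_s: 9.2
ee_pos: [579.5, 162.7, 113.1]
ee_rot: [0.001, 1.0, -0.001, -0.001]
force: [0.2, -1.1, -0.3]
opening: 0.5
```

Call:
{"api": "step_arm", "payload": {
  "rows": [
    [0,0,3,0,0,0,1],
    [0,0,3,0,0,0,1],
    [0,0,3,0,0,0,1],
    [0,0,0,0,0,0,1],
    [0,0,0,0,0,0,1]
  ]
}}

```text
time_s: 9.62
ee_pos: [580.5, 163.8, 105.3]
ee_rot: [-0.0, 1.0, -0.0, 0.0]
force: [-0.5, -0.5, 1.2]
opening: 0.3
```

Call:
{"api": "step_arm", "payload": {
  "rows": [
    [0,0,2,0,0,0,1],
    [0,0,2,0,0,0,1],
    [0,0,2,0,0,0,1],
    [0,0,0,0,0,0,1],
    [0,0,0,0,0,0,1]
  ]
}}

```text
time_s: 10.03
ee_pos: [580.8, 163.9, 100.6]
ee_rot: [-0.0, 1.0, -0.0, 0.0]
force: [-3.7, -1.0, 15.4]
opening: 0.1
```

U sank: force stayed low until the head reached about 115, 6 mm down, then the load came on. I lift off, open, and go over its knob at (529.3,167).

Call:
{"api": "step_arm", "payload": {
  "rows": [
    [0,0,-20,0,0,0,1],
    [0,0,-30,0,0,0,0.3],
    [-26,-1,-25,0,0,0,0.3],
    [-26,-2,0,0,0,5,0.3],
    [0,0,0,0,0,0,0.3]
  ]
}}

```text
time_s: 10.45
ee_pos: [524.8, 167.8, 174.8]
ee_rot: [-0.001, 0.999, -0.045, -0.001]
force: [0.1, 1.0, -0.6]
opening: 25.0
```

Call:
{"api": "step_arm", "payload": {
  "rows": [
    [0,0,0,0,0,0,0.3],
    [0,0,0,0,0,0,0.3],
    [0,0,0,0,0,0,0.3],
    [0,0,0,0,0,0,0.3],
    [0,0,0,0,0,0,0.3]
  ]
}}

```text
time_s: 10.87
ee_pos: [528.9, 166.5, 173.7]
ee_rot: [0.0, 0.999, -0.044, -0.0]
force: [0.4, 0.3, -0.1]
opening: 58.6
```

```bash
python3 - <<'E'
from h import *
print(state()['ee_pos'],state()['opening'])
for n in ['wrist','scene','side']: grab(n,n+'3')
for n in ['wrist3','scene3','side3']:
    z=load(n);C=cloud(z);p=z['p']
    m=((p.max(-1)<60)&(C[...,2]>104)&(C[...,2]<123)&(C[...,0]>480)&(C[...,0]<550)&(abs(C[...,1])<230)).astype(np.uint8)
    N,l,s,c=cv2.connectedComponentsWithStats(m)
    for i in range(1,N):
        if s[i,4]>12: print('knob',n,s[i],onz(z,*c[i],112).round(1))
a=load('side3')['p'][190:300,220:360,::-1];cv2.imwrite('pics/d3c.png',cv2.resize(a,None,fx=5,fy=5,interpolation=2))
E
```

```text
[528.89205165 166.53807954 173.74320795] 58.56350648856584
knob wrist3 [421 177  10  13  78] [546.7  55.4 112. ]
knob wrist3 [401 179   8  30 101] [538.9  71.2 112. ]
knob wrist3 [451 191   6   9  25] [534.8  33.1 112. ]
knob wrist3 [269 205  22  23 398] [529.9 167.4 112. ]
knob wrist3 [419 209  24  43 435] [499.4  50.  112. ]
knob scene3 [329 172   6   6  30] [528.2 166.8 112. ]
knob scene3 [284 175   6   6  30] [496.2  50.4 112. ]
knob scene3 [235 189   6   6  30] [500.4 -85.7 112. ]
knob side3 [320 194   5   4  15] [501.9 -85.5 112. ]
knob side3 [311 224   5   5  19] [497.3  48.9 112. ]
knob side3 [289 250   6   6  26] [529.3 165.2 112. ]
```

View pics/wrist3.png

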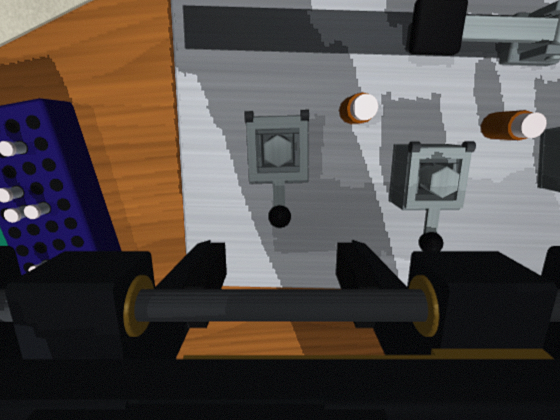

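View pics/d3c.png

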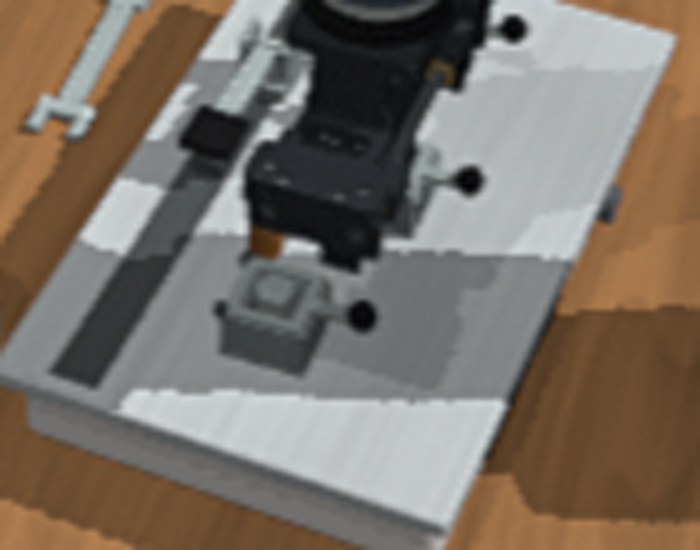

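In the wrist view the knob at (279,215) sits centred between the fingers, and its bolt looks sunk. I descend with the fingers straddling the knob.

Call:
{"api": "step_arm", "payload": {
  "rows": [
    [0,0,25,0,0,0,0.3],
    [0,0,25,0,0,0,0.3],
    [0,0,20,0,0,0,0.3],
    [0,0,15,0,0,0,0.3],
    [0,0,7,0,0,0,0.3]
  ]
}}

```text
time_s: 11.43
ee_pos: [527.3, 166.4, 80.1]
ee_rot: [0.001, 0.999, -0.044, -0.001]
force: [-0.4, 0.6, 0.3]
opening: 61.8
```

Call:
{"api": "step_arm", "payload": {
  "rows": [
    [0,0,0,0,0,0,1],
    [0,0,0,0,0,0,1],
    [0,0,0,0,0,0,1],
    [0,0,0,0,0,0,1],
    [0,0,0,0,0,0,1]
  ],
  "newtons": 15
}}

```text
time_s: 11.85
ee_pos: [529.1, 167.1, 83.1]
ee_rot: [-0.0, 0.999, -0.044, 0.001]
force: [-0.1, 0.3, -0.5]
opening: 30.3
```

Call:
{"api": "step_arm", "payload": {
  "rows": [
    [0,0,0,0,0,0,1],
    [0,0,0,0,0,0,1],
    [0,0,0,0,0,0,1]
  ]
}}

```text
time_s: 12.1
ee_pos: [528.8, 167.7, 82.6]
ee_rot: [-0.001, 0.999, -0.043, 0.0]
force: [0.1, 1.9, 2.0]
opening: 16.2
```

Call:
{"api": "step_arm", "payload": {
  "rows": [
    [0,0,0,0,0,0,1],
    [0,0,0,0,0,0,1],
    [0,0,0,0,0,0,1]
  ]
}}

```text
time_s: 12.35
ee_pos: [528.7, 167.6, 82.5]
ee_rot: [-0.0, 0.999, -0.043, 0.0]
force: [0.3, 3.4, 3.9]
opening: 16.6
```

```bash
python3 - <<'E'
from h import *
print(state()['ee_pos'],state()['opening'],state()['force'])
for n in ['side','wrist']: grab(n,n+'4')
a=load('side4')['p'][190:300,220:360,::-1];cv2.imwrite('pics/d4c.png',cv2.resize(a,None,fx=5,fy=5,interpolation=2))
E
```

```text
[528.74066462 167.63203     82.53007298] 16.596170328577585 [0.3085656  3.36725641 3.94950042]
```

View pics/d4c.png

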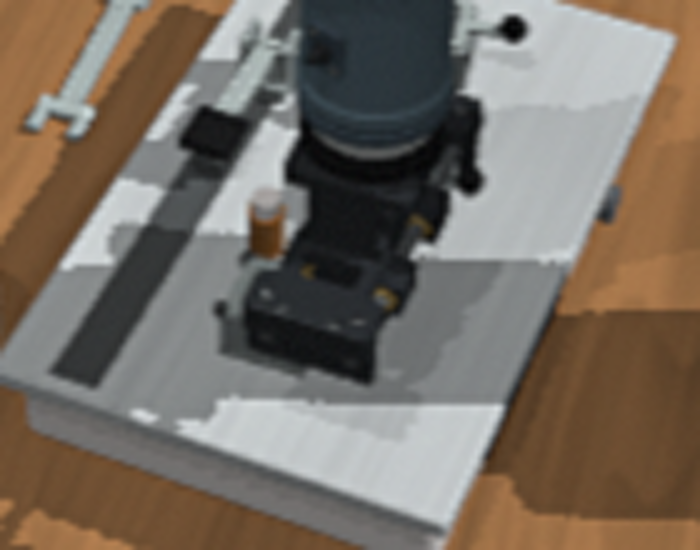

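View pics/wrist4.png

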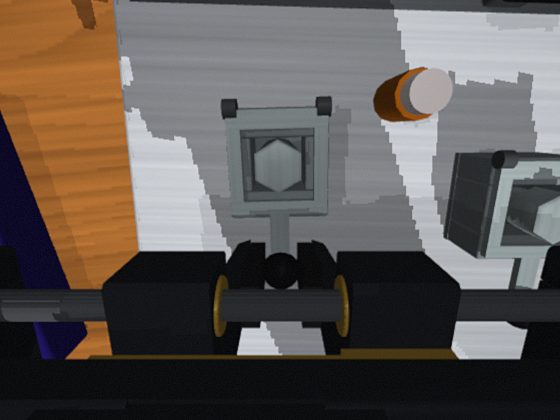

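The ball is held between the fingers (opening 16.6) and the station's bolt is sunk. I lift along the 74 mm arc, in about 10° rows.

Call:
{"api": "step_arm", "payload": {
  "rows": [
    [0.5,0,-6.5,0,0,0,1],
    [1.1,0,-6.3,0,0,0,1],
    [3.9,0,-12.3,0,0,0,1],
    [5.9,0,-11.5,0,0,0,1],
    [0,0,0,0,0,0,1]
  ]
}}

```text
time_s: 12.87
ee_pos: [540.5, 166.8, 120.5]
ee_rot: [-0.001, 0.999, -0.043, 0.0]
force: [-2.1, 5.2, 0.4]
opening: 16.7
```

```bash
python3 - <<'E'
from h import *
print(state()['ee_pos'],state()['opening'],state()['force'])
grab('wrist','wrist5')
E
```

```text
[540.51096338 166.81890859 120.48410574] 16.69311295008544 [-2.10003068  5.16370631  0.42781945]
```

View pics/wrist5.png

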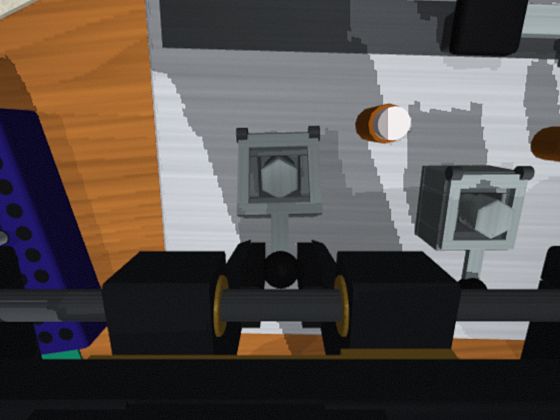

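The ball is still held and the cap is at about 30°. I continue, with a small shift to relieve the side force.

Call:
{"api": "step_arm", "payload": {
  "rows": [
    [7.8,-0.5,-10.3,0,0,0,1],
    [9.5,-0.3,-8.7,0,0,0,1],
    [5.3,0,-3.6,0,0,0,1],
    [5.6,0,-3.4,0,0,0,1],
    [5.8,0,-2.7,0,0,0,1]
  ]
}}

```text
time_s: 13.33
ee_pos: [573.2, 164.7, 147.5]
ee_rot: [-0.001, 0.999, -0.043, -0.001]
force: [-1.1, 5.9, 2.6]
opening: 16.2
```

Call:
{"api": "step_arm", "payload": {
  "rows": [
    [0,0,0,0,0,0,1],
    [0,0,0,0,0,0,1],
    [0,0,0,0,0,0,1]
  ]
}}

```text
time_s: 13.58
ee_pos: [573.1, 164.7, 147.4]
ee_rot: [-0.001, 0.999, -0.043, -0.001]
force: [-3.0, 5.8, 3.9]
opening: 16.5
```

```bash
python3 - <<'E'
from h import *
print(state()['ee_pos'],state()['opening'],state()['force'])
for n in ['wrist','side','scene']: grab(n,n+'6')
a=load('side6')['p'][150:310,200:360,::-1];b=load('scene6')['p'][130:290,190:400,::-1]
cv2.imwrite('pics/c6.png',np.hstack([cv2.resize(a,(340,340),interpolation=2),cv2.resize(b,(446,340),interpolation=2)]))
E
```

```text
[573.13892061 164.72775566 147.39405254] 16.54997808235576 [-2.98772828  5.81535987  3.94026375]
```

View pics/wrist6.png

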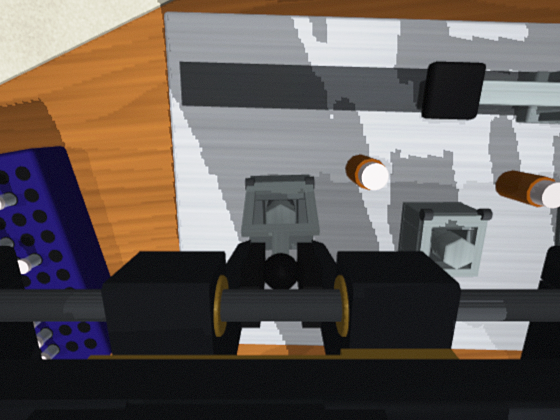

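View pics/c6.png

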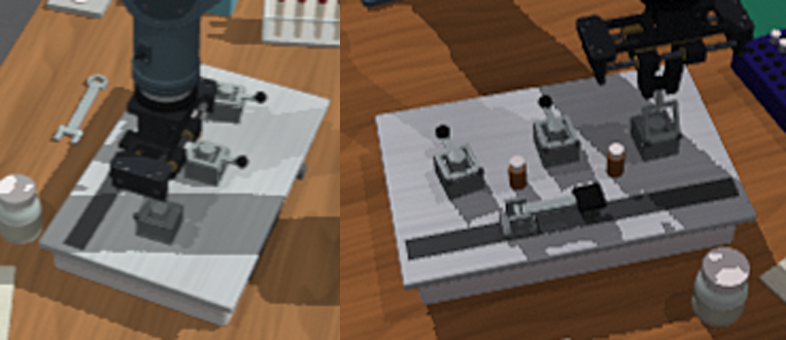

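The cap is up in the fingers: the TCP moved +44 / +65 mm along the arc, which is about 64°. The other two caps are shut, the paddle is down, and the vials and jar are standing.

```bash
python3 -c "
from h import *
print(job_done())"
```

```text
the job is handed in; nothing more can be done
None
```

The job is handed in: the brake is caught, the loose bolt is found, and I am holding its cap open in the gripper. The hand-in reported no verdict.

- **Brake:** I pressed the paddle down until its resistance vanished at the catch. After letting go, the wrist camera put the pad 34 mm above the platform, which is fully down, and the last picture still shows it down.
- **Bolts:** The right and middle bolts stopped at about 18 N without sinking. The left one (highest y) sank about 6 mm and stayed down.
- **Cap:** I gripped the left cap's ball knob at 15 N and lifted it along its arc to about 64° (1.1 rad), worked out from how far the tool travelled. In the last pictures the ball is between the fingers at a steady 16.5 mm opening. The other two caps are shut, and the vials, jar and spanner look undisturbed.

**Checks that disagreed:**
- All three cameras showed the fingertips about 14 mm above the reported TCP, not 22 mm beyond it as described. I corrected for this after the first press stopped short of the pad.
- The opening reads 16.5 mm on an 18 mm ball.
- A side force of about 6 N remained on the grip at the end.

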